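Twist-lock a sample pot into the mixer dock with its label to the code reader

ROBOT

A 7-joint arm with a two-finger parallel gripper is mounted at the origin on the work surface; the furniture and walls round the work are solid. World frame = base frame: x ahead of the robot, y to its left, z up, the work surface at z = 0. Lengths are in m, angles in rad, forces in N, time in s.
With the tool pointing down it reaches from about 0.425 to 0.925 m from the base axis. Payload 6.8 kg.
Tool frame: the origin (TCP) lies on the mounting face of the last link; the fingertips stand 173 mm ahead of it and the grasp point (between the pads) lies 155 mm ahead of it; z points along the fingers, y is the line along which they close (so a half turn about z gives the same grasp; the last joint's range is limited). The gripper opens to 85 mm and grips with 20 to 120 N. Pads are 22 mm wide; open, the fingers measure 114 mm over their backs; the gripper's body (76 mm by 85 mm) begins 54 mm behind the grasp point. The pads swing forward as they close: fully open they stand 13 mm farther back than shut.
Start: joints at [1.148, 0.477, 0.022, 1.555, -0.011, 1.109, -0.083], TCP at [0.209, -0.642, 0.405] pointing down, gripper open.
Joint ranges: [-2.96, 2.96], [-0.34, 2.1], [-1.41, 1.46], [0.24, 2.44], [-1.37, 4.51], [0.17, 1.92], [-2.96, 2.96]. Speed limits (rad/s): [2.39, 2.39, 3.14, 3.14, 3.14, 3.14, 3.14].

INTERFACE

Orientations are given as a unit quaternion [w, x, y, z].
In Python, from station import bot gives the robot as it stands. The module is installed in compiled form; this text tells all that it offers.
- The arm moves only by the shell command python3 -m pendant 'ROWS' [FORCE]. ROWS is JSON, a list of rows, each a list of 5 numbers: the finger opening in m, from 0 to 0.0854, then the shift along the tool's x, y, z in m, then the turn about the tool's z in degrees. In form: [[jaw, x, y, z, yaw], ...]. A call has 1 to 12 rows; each row shifts and turns the commanded pose from where the row before left it, along the tool's axes as they then stand; what a row does not reach is not made up. A row lasts 1/12 s, in which the tool goes at most 41.7 mm and 7.16 degrees, less where a joint would pass 70% of its speed; a pose out of reach is approached as far as the arm can. A call with a gripper value outside its range is refused whole. The fingers move at their own pace and stop on an object; FORCE is the grip in N (left out, the last holds). Time passes only in rows, so rows that do not move let the fingers close. It gives the time, the measured TCP pose, the force, the opening and the grip force at its end, in the units of the state.
- bot.get_obs(): the state, without advancing time (a new reading comes with each control period).
- bot.read_camera(name): name is "side" or "top"; returns (picture, depth): 420x560x3 uint8, blue, green, red; 420x560 float32, m along the optical axis (not along the pixel's ray), 0 where there is no reading.
- bot.camera_model(name): a dict with "intrinsics" (3x3 intrinsics, pixels), "dist_coeffs" ([k1, k2, p1, p2, k3] as OpenCV has them; the pictures are not rectified), "R" (3x3) and "t" (3): a world point X has camera coordinates R X + t. Camera axes: x right, y down, z forward; pixel columns grow to the right and rows downward; lengths in m; the calibration is good to about 2 mm. A picture is of the moment at which its call begins. camera_model takes no time and is no camera call.
- bot.hand_in(): hands the job in; it is judged then, once.
Trained networks look in the newest picture that a camera, given by its name, has taken for a name from the list of things; names that differ only in an ending like _2 or _b are one class to them, and where a whole thing is asked for, a point or a joint stands for the part that bears it (a point fixed in the world has none). Each returns a list of dicts, best first, with "score" (0 to 1); they miss things now and then, are a little off and sometimes report something else, mostly with a low value. They report only what shows in the picture. A call takes as long as a camera call. They do not tell look-alikes from the thing itself.
- bot.boxes_of(name, camera): "at" ([column, row] in pixels, amid what is visible of it).
- bot.trace(name, camera): "mask" (420x560 bool, what is visible of it) and "at" ([column, row] in pixels, amid what is visible of it).
- bot.pinpoint(name, camera): "at" ([column, row] in pixels: a listed point, or the origin of a listed thing).
The state is a dict: "t": time; "q": joint angles; "joint_vel": joint speeds; "joint_torque": joint torques, N m; "eef_pos": TCP position; "tool_rot": TCP orientation; "contact_force": force on the tool from outside, world axes, zero at the start; "torque": the same for the moment, N m; "gripper_width": opening from 0.0 (shut) to 1.0 (fully open); "grasp_force": force on a finger pad.
Only numpy, scipy, OpenCV 4.12 (cv2) and the standard library are available. Lean on these libraries where they do the work, as an engineer would, in place of code of your own. Each camera call takes 0.05 s, during which the arm holds its last target. There are 200 camera calls.

TASK

Lower the lidded sample pot upright into the round socket of the mixer dock, its two foot lugs going down through the two openings in the socket's rim, and turn it a quarter turn clockwise (seen from above) until it clicks home. Go in the way round that leaves the pot's label facing the code reader's window, and let go. Be gentle with the dock and leave the other things as they stand.

Things in the scene. Friction and masses are not known exactly. Their poses are not given: they have to be found in the camera images.
- pot_mid (a point): the sample pot, loose, upright: a plain steel can of 58 mm diameter with a black screw lid (60 mm diameter, fixed on, 73 to 100 mm above the pot's underside); 100 mm high, about 0.3 kg. This point is on its axis, 50 mm above its underside. z points up the pot, x to the middle of the label on its side. It may be gripped across the lid in any direction
- pot_label (a point): middle of the pot's label (white paper with a bar code, 44 mm wide) on the pot's +x side, 29 mm from the axis, 43 mm above the underside. A 14 mm wide white paper seal strip runs from above the label over the lid's edge to the lid's centre, so the label's side shows from above
- pot_lug (a point): outer face of the lug under the label, 37 mm from the pot's axis on its +x side. Two steel lugs stick out at the pot's foot on opposite sides (+x and -x), each 12 mm wide, 1.5 to 9.5 mm above the underside, reaching from the can to 37 mm from the axis
- dock: the mixer dock, fixed: a grey housing 140 x 164 mm, 50 mm high, with a round metal bayonet socket on it (outer diameter 98 mm, rim top 68.5 mm above the bench, rim opening 65 mm across, so 3 mm play round the pot) and a code reader block at one end. Origin on the socket's axis at bench height; z up, +y points from the socket to the reader
- dock_seat (a point): centre of the socket's floor, 50 mm above the bench; the pot's underside rests on it. (A desk monitor stands between the robot's base and all this work, 0.15 to 0.37 m ahead; its top edge is 424 mm above the bench: swing over it and come down behind it)
- dock_opening (a point): one of two openings in the socket's rim, on the dock's -x and +x sides (this: -x, 36 mm from the axis, at rim height); each is 36 degrees wide and lets a lug through with about 8 degrees to spare each way. The rim is 6.5 mm thick; under it runs a groove 12 mm high. A pot put in with its label to this -x side ends with its label to the reader, one put in with it to +x ends facing away
- dock_lock (a point): where the lug under the label lies when locked: dock's +y side, 36 mm from the axis (point at rim height). From the openings the groove lets the pot turn only clockwise seen from above, 90 degrees, with a stop 3 to 4 degrees beyond. In the last 35 degrees each lug pushes past a spring plunger (under 0.3 N m in all), which snaps in behind it in the last 10 degrees and holds it
- dock_window (a point): middle of the code reader's dark window, 73 mm from the socket's axis on the dock's +y side, 92 mm above the bench; it looks towards the socket. The reader block is 72 mm wide, 28 mm deep, its top 112 mm above the bench
- wash_bottle: bystander: a white solvent wash bottle with a pointed red cap, 53 mm diameter, 155 mm high; origin at the centre of its underside
- small_jar: bystander: a white screw-top jar, 47 mm diameter, 50 mm high; origin at the centre of its underside
- loupe: bystander: a black loupe standing on its barrel, 33 mm diameter, 29 mm high; origin at the centre of its underside
Things that resemble listed ones, but are neither listed nor needed, are in the scene too. Leave any green look-alike of the part that bears pot_mid alone.

How it is judged:
On the way:
1. the pot stands upright on the socket's floor, its lugs through the openings (z of pot_mid in the frame of dock below 0.104 m and horizontal distance between pot_mid and dock_seat below 0.008 m and angle between pot_mid's own z axis and vertical below 0.1 rad), for 0.1 s.
At the end, for the whole second after the job is handed in: The pot stands upright (within 4 degrees) on the socket's floor (within 3 mm), on its axis within 6 mm, turned until locked: its label faces the code reader within 8 degrees. It is released and at rest (z of pot_mid in the frame of dock below 0.103 m and horizontal distance between pot_mid and dock_seat below 0.006 m and angle between pot_mid's own z axis and vertical below 0.07 rad and angle between the x axis of pot_mid and the y axis of dock, either way round below 0.14 rad and y of pot_label in the frame of dock above 0.02 m and linear speed of pot below 0.02 m/s); the robot touches nothing.
It fails at once if the pot is rammed or dropped into the dock (over 80 N) (contact force between pot and dock above 80 N).
It fails at once if a bystander (wash bottle, small jar or loupe) is moved by more than 30 mm (distance of any of wash_bottle, small_jar, loupe from where it was at the start of the episode above 0.03 m).
It also fails if it takes over 54 s, if anything falls off the work surface, if the arm or the gripper's body presses on something with over 40 N, if the wrist force passes 120 N, or if a joint passes its speed limit or range.

## Working session

There is one attempt and no reset: what is moved stays moved. The work goes in short steps, Python scripts to look and compute and a shell command to move; the robot and the scene stay as the last step left them, time stands still between calls to the robot, and variables do not carry over. Pictures are saved under pics/ and viewed, at most 10 in all, crops included, and the job is handed in when it is done.

```bash
mkdir -p pics
cat > h.py <<'E'
import numpy as np,cv2
from station import bot
def ray(cam,px):
    m=bot.camera_model(cam);K=np.array(m["intrinsics"]);D=np.array(m["dist_coeffs"]);R=np.array(m["R"]);t=np.array(m["t"])
    u=cv2.undistortPoints(np.array([[px]],float),K,D)[0,0]
    return -R.T@t, R.T@np.array([u[0],u[1],1.]),
def at_z(cam,px,z):
    o,d=ray(cam,px); return o+d*(z-o[2])/d[2]
def at_depth(cam,px,dep):
    o,d=ray(cam,px); c,r=int(round(px[0])),int(round(px[1])); return o+d*dep[r,c]
def proj(cam,X):
    m=bot.camera_model(cam)
    return cv2.projectPoints(np.array([X],float),cv2.Rodrigues(np.array(m["R"]))[0],np.array(m["t"]),np.array(m["intrinsics"]),np.array(m["dist_coeffs"]))[0][0,0]
E
python3 - <<'E'
from h import *
ims={}
for c in("top","side"):
    im,d=bot.read_camera(c);cv2.imwrite(f"pics/{c}0.png",im);ims[c]=d
    print(c,ray(c,(280,210)))
    for n in["pot_mid","pot_label","dock_seat","dock_opening","dock_lock","dock_window","dock","wash_bottle","small_jar","loupe"]:
        for r in bot.pinpoint(n,c)[:3]:
            p=np.clip(r["at"],0,[559,419]);print(c,n,round(r["score"],2),np.round(r["at"],1),at_depth(c,p,d).round(3))
print(bot.get_obs())
E
```

```text
top (array([ 0.31353773, -0.11269553,  0.94902304]), array([ 0.16432805, -0.01582987, -0.98632186]))
top pot_mid 0.93 [374.1 225.2] [ 0.418 -0.319  0.102]
top pot_mid 0.75 [315.8 251. ] [ 0.368 -0.197  0.099]
top pot_label 0.67 [384.  230.7] [ 0.406 -0.339  0.099]
top pot_label 0.62 [279.2 188.4] [ 0.512 -0.127  0.05 ]
top dock_seat 0.74 [283.8 186.8] [ 0.515 -0.137  0.052]
top dock_opening 0.68 [281.9 200.6] [ 0.483 -0.132  0.054]
top dock_lock 0.97 [263.  184.4] [ 0.518 -0.092  0.068]
top dock_window 0.64 [249.3 181.7] [ 0.527 -0.062  0.059]
top dock 0.73 [279.1 192.3] [ 0.503 -0.126  0.051]
top wash_bottle 0.96 [367.1 157.5] [ 0.571 -0.321  0.072]
top small_jar 0.85 [181.  208.8] [0.472 0.09  0.05 ]
top loupe 0.51 [354.  259.6] [ 0.352 -0.288  0.023]
side (array([ 0.47345017, -0.8212668 ,  0.56579276]), array([-0.03428528,  0.82584698, -0.56298044]))
side pot_mid 0.8 [244.9 248.8] [ 0.38  -0.228  0.07 ]
side pot_mid 0.58 [267.1 296.8] [ 0.431 -0.361  0.079]
side pot_label 0.75 [251.8 258.7] [ 0.391 -0.222  0.04 ]
side pot_label 0.56 [255.5 309.4] [ 0.41  -0.357  0.045]
side pot_la
[... 544 characters left out ...]
 0.02239315,  1.55544178, -0.01148782,
        1.10932366, -0.08309535]), 'joint_vel': array([ 4.99841999e-04, -2.31755715e-05,  2.57132001e-04, -1.35117387e-04,
        1.17934822e-03, -6.39949362e-04,  4.35277628e-04]), 'joint_torque': array([ 1.88743979e-04, -5.96331453e+01,  1.60675094e+00, -2.81548029e+01,
        1.25346272e-02,  1.43406178e-03, -7.12969950e-06]), 'eef_pos': array([ 0.20900161, -0.6418191 ,  0.40470617]), 'tool_rot': array([-1.05861534e-05,  9.87638266e-01,  1.56750294e-01,  5.52526743e-07]), 'contact_force': array([-0.53436501, -0.28475708,  0.45454419]), 'torque': array([-0.01475854,  0.05717716,  0.06619843]), 'grasp_force': 0.0, 'gripper_width': 1.0019898585648745}
```

Run:
```python
import cv2
a=cv2.imread("pics/top0.png");b=cv2.imread("pics/side0.png")
cv2.imwrite("pics/topc.png",cv2.resize(a[130:290,160:420],None,fx=3,fy=3,interpolation=2))
cv2.imwrite("pics/sidec.png",cv2.resize(b[150:350,190:450],None,fx=3,fy=3,interpolation=2))
```

```text
(no output)
```

View pics/topc.png

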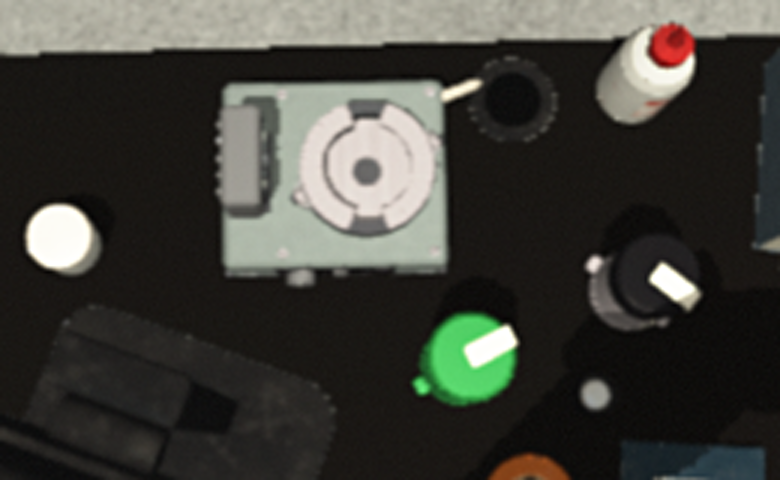

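View pics/sidec.png

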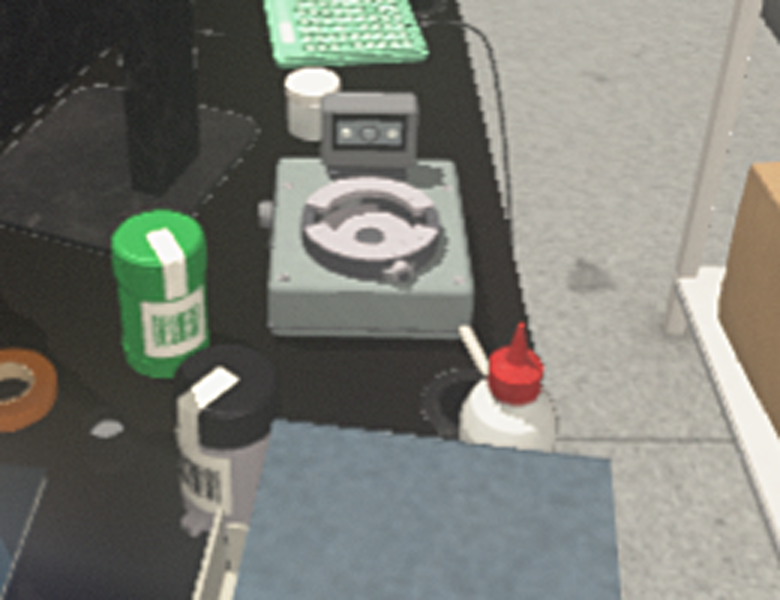

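The pot-like candidates in the top picture are the green can (316,250) and the black-lidded steel can (377,222). The steel can with the black lid fits the description, and the crop confirms it. The green one is the look-alike. The reader is on the dock's left side in the image (world +y), and the openings are at the image's top and bottom. The lower one, at about (282,204), is on the dock's -x side. A blue box stands near the pot.

```bash
cat >> h.py <<'E'
def cloud(cam):
    im,d=bot.read_camera(cam);m=bot.camera_model(cam)
    v,u=np.mgrid[0:420,0:560];p=np.stack([u,v],-1).reshape(-1,1,2).astype(float)
    n=cv2.undistortPoints(p,np.array(m["intrinsics"]),np.array(m["dist_coeffs"]))[:,0]
    P=np.c_[n,np.ones(len(n))]*d.reshape(-1,1); W=(P-np.array(m["t"]))@np.array(m["R"])
    W[d.ravel()==0]=np.nan
    return im,W.reshape(420,560,3)
def circ(pts):
    from scipy.optimize import least_squares
    return least_squares(lambda q:np.hypot(pts[:,0]-q[0],pts[:,1]-q[1])-q[2],[*pts.mean(0),.03],loss="soft_l1",f_scale=.001).x
def lid(W,im,c,z=.1,tol=.008,r=.045):
    m=(abs(W[...,2]-z)<tol)&(np.hypot(W[...,0]-c[0],W[...,1]-c[1])<r)
    white=m&(im.min(-1)>120)
    k=np.uint8(m); cs,_=cv2.findContours(k,0,1); e=max(cs,key=cv2.contourArea)[:,0]
    xy=np.array([at_z("top",p,z)[:2] for p in e]); q=circ(xy)
    s=np.array([at_z("top",p[::-1],z)[:2] for p in np.argwhere(white)])
    s=s[np.hypot(*(s-q[:2]).T)<.032]
    dv=s.mean(0)-q[:2]; return q,len(e),np.degrees(np.arctan2(dv[1],dv[0])),len(s)
E
python3 - <<'E'
from h import *
im,W=cloud("top");i2,W2=cloud("side")
print("pot",lid(W,im,(.425,-.335)))
# dock: rim
m=(abs(W[...,2]-.0685)<.006)&(np.hypot(W[...,0]-.513,W[...,1]+.13)<.056)&(im.min(-1)>130)
P=W[m][:,:2]; print("rim",len(P),"mean",P.mean(0),P.min(0),P.max(0))
e=max(cv2.findContours(np.uint8(m),0,1)[0],key=cv2.contourArea)[:,0]
hull=cv2.convexHull(np.array([at_z("top",p,.0685)[:2] for p in np.argwhere(m)[:,::-1]],np.float32))[:,0]
print("rimcirc",circ(hull),len(hull))
# housing rect
g=(abs(W[...,2]-.05)<.006)&(abs(W[...,0]-.51)<.13)&(abs(W[...,1]+.13)<.15)
k=cv2.morphologyEx(np.uint8(g),cv2.MORPH_CLOSE,np.ones((9,9)))
e=max(cv2.findContours(k,0,1)[0],key=cv2.contourArea)[:,0]
print("rect",cv2.minAreaRect(np.array([at_z("top",p,.05)[:2] for p in e],np.float32)*1000))
# reader top
g=(abs(W[...,2]-.112)<.006)&(abs(W[...,0]-.51)<.06)&(abs(W[...,1]+.04)<.06)
e=np.argwhere(g)[:,::-1]; print("reader",len(e), cv2.minAreaRect(np.array([at_z("top",p,.112)[:2] for p in e],np.float32)*1000) if len(e)else 0)
# height map from both
A=np.r_[W.reshape(-1,3),W2.reshape(-1,3)];A=A[~np.isnan(A[:,0])]
print("rows x .1...; cols y -.7..+.3 max height cm")
for x in np.arange(.0,.80,.04):
    print("%.2f"%x,[int(100*max(A[(abs(A[:,0]-x)<.02)&(abs(A[:,1]-y)<.025),2],default=-.09)) for y in np.arange(-.7,.31,.05)])
E
```

```text
pot (array([ 0.42540316, -0.32824303,  0.02954332]), 84, np.float64(-119.3077853447764), 127)
rim 770 mean [ 0.51442694 -0.13114046] [ 0.47038947 -0.18342619] [ 0.55998953 -0.0802274 ]
rimcirc [ 0.51552522 -0.13196087  0.04917385] 28
rect ((509.69622802734375, -109.10430145263672), (159.8865966796875, 147.9955596923828), 89.4228744506836)
reader 455 ((515.009765625, -46.526817321777344), (26.945743560791016, 69.9207534790039), 89.04544830322266)
rows x .1...; cols y -.7..+.3 max height cm
0.00 [0, 0, 0, 0, 0, 0, 0, 0, 0, 0, 0, 48, 42, 32, 23, -9, -9, -9, -9, -9, -9]
0.04 [0, 0, 0, 0, 0, 0, 0, 0, 0, 0, 49, 49, 46, 48, 41, 35, 1, 0, 0, 0, 0]
0.08 [0, 0, 0, 0, 0, 0, 0, 0, 0, 0, 0, 49, 49, 45, 34, 14, 2, 0, 0, 0, 0]
0.12 [0, 0, 0, 0, 0, 1, 0, 0, 0, 0, 0, 0, 0, 1, 1, 1, 0, 0, 0, 0, 0]
0.16 [4, 4, 4, 1, 1, 1, 1, 1, 1, 0, 42, 0, 0, 0, 0, 0, 0, 0, 0, 0, 0]
0.20 [4, 4, 26, 1, 1, 1, 1, 1, 1, 0, 42, 42, 42, 1, 1, 1, 0, 0, 0, 0, 0]
0.24 [4, 4, 4, 1, 1, 1, 1, 1, 1, 1, 41, 41, 42, 42, 42, 1, 1, 1, 0, 0, 0]
0.28 [4, 4, 4, 1, 1, 1, 1, 1, 1, 1, 1, 0, 41, 42, 42, 42, 42, 1, 0, 0, 0]
0.32 [4, 4, 4, 0, 
[... 248 characters left out ...]
7, 0, 10, 10, 0, 5, 5, 5, 5, 0, 5, 5, 0, 1, 1, 1]
0.48 [17, 17, 17, 17, 17, 17, 0, 0, 0, 0, 7, 7, 7, 11, 0, 5, 5, 0, 1, 1, 1]
0.52 [17, 17, 17, 17, 17, 17, 0, 0, 0, 0, 7, 7, 7, 11, 0, 0, 0, 0, 1, 1, 1]
0.56 [17, 17, 17, 17, 17, 17, 0, 15, 10, 0, 6, 7, 7, 11, 0, 0, 0, 0, 1, 1, 1]
0.60 [-9, 17, 17, 17, 17, 17, 0, 15, 10, 0, 5, 5, 5, 5, 0, 0, 0, 0, 1, 1, 1]
0.64 [-9, -9, -9, -9, 0, 0, 0, 0, 0, 0, 0, 0, 0, 0, 0, 0, 0, 0, 0, 0, 1]
0.68 [-9, -9, -9, -9, -9, -9, -9, -9, -9, -9, -9, -9, -9, -9, -9, -9, -9, -16, -7, -2, -9]
0.72 [-9, -9, -9, -9, -9, -9, -9, -9, -9, -9, -9, -9, -9, -9, -9, -9, -9, -9, -9, -9, -9]
0.76 [-9, -9, -9, -9, -9, -9, -9, -9, -9, -9, -9, -9, -9, -9, -9, -9, -9, -9, -9, -9, -9]
```

```bash
python3 -m pendant '[[0.0854,0.025,-0.019,0,0],[0.0854,0.025,-0.019,0,0],[0.0854,0.025,-0.019,0,0],[0.0854,0.025,-0.019,0,0],[0.0854,0.025,-0.019,0,0],[0.0854,0.025,-0.019,0,0],[0.0854,0.025,-0.019,0,0],[0.0854,0.025,-0.019,0,0],[0.0854,0.025,-0.019,0,0],[0.0854,0.025,-0.019,0,0],[0.0854,0.025,-0.019,0,0],[0.0854,0.025,-0.019,0,0]]' 40; python3 -c "
from station import bot;o=bot.get_obs();print(o['q'].round(3),o['contact_force'])"
```

```text
t: 2.2
eef_pos: [0.4243, -0.3308, 0.405]
tool_rot: [0.0, 0.988, 0.157, 0.0]
contact_force: [0.8, -0.4, -0.0]
gripper_width: 1.002
grasp_force: 0.0
[ 0.662  0.258 -0.138  1.876  0.042  1.01  -0.749] [ 0.78458256 -0.40893239 -0.04928776]
```

```bash
python3 -m pendant '[[0.0854,0.002,-0.002,0,-7],[0.0854,0,0,0,-7],[0.0854,0,0,0,-7],[0.0854,0,0,0,-7],[0.0854,0,0,0,-7],[0.0854,0,0,0.01,-7],[0.0854,0,0,0.01,-7],[0.0854,0,0,0.01,-7],[0.0854,0,0,0.01,-7],[0.0854,0,0,0.01,-7],[0.0854,0,0,0.01,-7],[0.0854,0,0,0.01,-7]]'; python3 -m pendant '[[0.0854,0,0,0.01,-7],[0.0854,0,0,0.01,-7],[0.0854,0,0,0,0]]';  python3 -c "
from h import *
o=bot.get_obs();print(o['q'].round(3),o['eef_pos'].round(4))
im,W=cloud('top');cv2.imwrite('pics/top1.png',cv2.resize(im[130:290,240:460],None,fx=3,fy=3))
try: print(lid(W,im,(.4254,-.328)))
except Exception as e: print(e)"
```

```text
t: 3.2
eef_pos: [0.425, -0.3297, 0.3344]
tool_rot: [0.0, 0.627, 0.779, 0.0]
contact_force: [-0.6, 0.1, 1.0]
gripper_width: 1.0
grasp_force: 0.0
t: 3.45
eef_pos: [0.4242, -0.3295, 0.313]
tool_rot: [-0.001, 0.528, 0.849, 0.0]
contact_force: [-1.0, 0.2, -0.3]
gripper_width: 0.998
grasp_force: 0.0
[ 0.882  0.396 -0.417  1.948  0.21   0.843  0.812] [ 0.4242 -0.3295  0.313 ]
(array([ 0.42453215, -0.32630678,  0.02820974]), 79, np.float64(-115.05966272901726), 99)
```

View pics/top1.png

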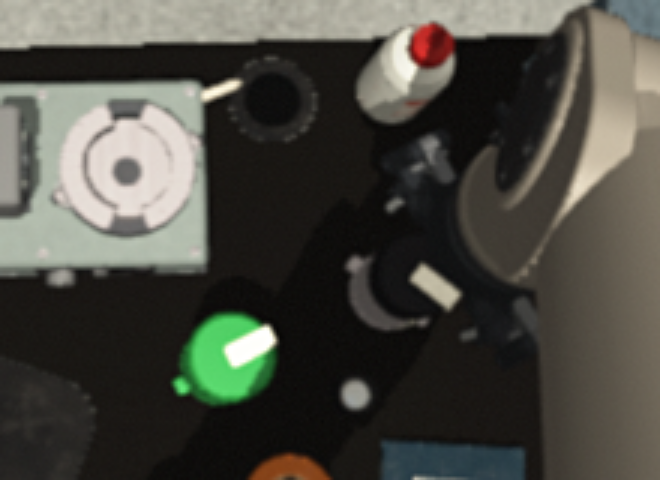

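Run:
```python
from h import *
im=cv2.imread("pics/top0.png")
c=np.array([.4254,-.3282])
w=np.argwhere((im.min(-1)>150))[:,::-1]
s=np.array([at_z("top",p,.1)[:2] for p in w]); k=np.hypot(*(s-c).T)<.031
s=s[k].astype(np.float32); d=s.mean(0)-c; print(len(s),cv2.minAreaRect(s*1000),np.degrees(np.arctan2(d[1],d[0])))
u,_,v=np.linalg.svd(s-s.mean(0));print("pca",np.degrees(np.arctan2(v[0,1],v[0,0])))
# where would lugs project for several angles: brightness score
for a in range(-140,-99,4):
    r=[]
    for sg in(1,-1):
        X=np.r_[c+sg*.034*np.array([np.cos(np.radians(a)),np.sin(np.radians(a))]),.0095]
        p=proj("top",X); r+=[p.round(1).tolist(),int(im[int(round(p[1])),int(round(p[0]))].mean())]
    print(a,r)
bot.read_camera("top"); 
for r in bot.pinpoint("pot_lug","top")+bot.pinpoint("pot_label","top"): print(r, at_z("top",r["at"],.0055))
```

```text
Traceback (most recent call last):
  File "h.py", line 8, in at_z
    o,d=ray(cam,px); return o+d*(z-o[2])/d[2]
        ~~~^^^^^^^^
  File "h.py", line 4, in ray
    m=bot.camera_model(cam);K=np.array(m["intrinsics"]);D=np.array(m["dist_coeffs"]);R=np.array(m["R"]);t=np.array(m["t"])
ValueError: time passes only in moves, steps and waits
```

```bash
sed -i 's/bot.camera_model(cam)/cmod(cam)/' h.py; cat > h2 <<'E'
from functools import lru_cache
E
sed -i '2a from functools import lru_cache\n@lru_cache\ndef cmod(c): return bot.camera_model(c)' h.py; rm h2
python3 - <<'E'
from h import *
im=cv2.imread("pics/top0.png")
c=np.array([.4254,-.3282])
w=np.argwhere((im.min(-1)>150))[:,::-1]
p0=proj("top",[*c,.1]); w=w[np.hypot(*(w-p0).T)<25]
s=np.array([at_z("top",p,.1)[:2] for p in w]); k=np.hypot(*(s-c).T)<.031
s=s[k].astype(np.float32); d=s.mean(0)-c; print(len(s),cv2.minAreaRect(s*1000),np.degrees(np.arctan2(d[1],d[0])))
u,_,v=np.linalg.svd(s-s.mean(0));print("pca",np.degrees(np.arctan2(v[0,1],v[0,0])))
for a in range(-140,-99,4):
    r=[]
    for sg in(1,-1):
        X=np.r_[c+sg*.034*np.array([np.cos(np.radians(a)),np.sin(np.radians(a))]),.0095]
        p=proj("top",X); r+=[p.round(1).tolist(),int(im[int(round(p[1])),int(round(p[0]))].mean())]
    print(a,r)
bot.read_camera("top"); 
for r in bot.pinpoint("pot_lug","top")+bot.pinpoint("pot_label","top"): print(r, at_z("top",r["at"],.0055))
E
```

```text
113 ((418.4911804199219, -340.3491516113281), (32.613800048828125, 15.68151569366455), 50.54375076293945) -118.70047869909142
pca -128.28517
-140 [[378.8, 238.0], 56, [358.3, 215.9], 216]
-136 [[379.6, 237.3], 105, [357.6, 216.6], 231]
-132 [[380.2, 236.5], 105, [356.9, 217.3], 223]
-128 [[380.8, 235.7], 79, [356.3, 218.1], 201]
-124 [[381.4, 234.9], 35, [355.8, 219.0], 182]
-120 [[381.9, 234.0], 15, [355.3, 219.9], 52]
-116 [[382.3, 233.0], 17, [354.8, 220.8], 18]
-112 [[382.7, 232.1], 17, [354.5, 221.8], 21]
-108 [[383.0, 231.1], 16, [354.2, 222.7], 20]
-104 [[383.2, 230.1], 31, [353.9, 223.7], 19]
-100 [[383.3, 229.1], 105, [353.8, 224.8], 22]
{'at': [378.6, 230.8], 'score': 0.88} [ 0.41626899 -0.35161453  0.0055    ]
{'at': [384.2, 230.9], 'score': 0.97} [ 0.41566322 -0.36447173  0.0055    ]
```

```bash
python3 -m pendant '[[0.0854,0,0.003,0.01,0],[0.0854,0,0,0.014,0],[0.0854,0,0,0.014,0],[0.0854,0,0,0.014,0],[0.0854,0,0,0.012,0],[0.0854,0,0,0.008,0],[0.0854,0,0,0.005,0],[0.0854,0,0,0,0],[0.0854,0,0,0,0]]'; python3 -m pendant '[[0.05,0,0,0,0],[0.05,0,0,0,0],[0.05,0,0,0,0],[0.05,0,0,0,0],[0.05,0,0,0,0],[0.05,0,0,0,0],[0.05,0,0,0,0],[0.05,0,0,0,0]]' 50
```

```text
t: 4.4
eef_pos: [0.4279, -0.3283, 0.2378]
tool_rot: [0.0, 0.53, 0.848, 0.0]
contact_force: [-0.6, -0.8, 0.5]
gripper_width: 0.999
grasp_force: 0.0
t: 5.07
eef_pos: [0.4278, -0.3288, 0.2388]
tool_rot: [0.001, 0.53, 0.848, -0.0]
contact_force: [-2.0, 0.9, 5.4]
gripper_width: 0.689
grasp_force: 52.8
```

```bash
python3 -m pendant '[[0.05,0,0,-0.005,0],[0.05,0,0,-0.01,0],[0.05,0,0,-0.015,0],[0.05,0,0,-0.015,0],[0.05,0,0,-0.015,0],[0.05,0,0,-0.015,0],[0.05,0,0,-0.015,0],[0.05,0,0,-0.01,0],[0.05,0,0,-0.005,0],[0.05,0,0,0,0]]'; python3 -m pendant '[[0.05,0.0115,0.0137,0,0],[0.05,0.0115,0.0137,0,0],[0.05,0.0115,0.0137,0,0],[0.05,0.0115,0.0137,0,0],[0.05,0.0115,0.0137,0,0],[0.05,0.0115,0.0137,0,0],[0.05,0.0115,0.0137,0,0],[0.05,0.0115,0.0137,0,0],[0.05,0.0115,0.0137,0,0],[0.05,0.0115,0.0137,0,0],[0.05,0.0115,0.0137,0,0],[0.05,0.0115,0.0137,0,0]]'; python3 -m pendant '[[0.05,0,0,0,5],[0.05,0,0,0,5],[0.05,0,0,0,5],[0.05,0,0,0,5],[0.05,0,0,0,5],[0.05,0,0,0,5],[0.05,0,0,0,5],[0.05,0,0,0,5],[0.05,0,0,0,5],[0.05,0,0,0,5],[0.05,0,0,0,0],[0.05,0,0,0,0]]'
python3 - <<'E'
from h import *
print(bot.get_obs()["q"].round(3))
out=[]
for c in("top","side"):
    im,d=bot.read_camera(c);cv2.imwrite(f"pics/{c}2.png",im)
    for n in("pot_mid","pot_label","pot_lug","dock_opening","dock_seat"):
        for r in bot.pinpoint(n,c)[:2]:print(c,n,r)
a=cv2.imread("pics/top2.png")[120:260,200:360];b=cv2.imread("pics/side2.png")[120:260,240:400]
cv2.imwrite("pics/c2.png",np.vstack([cv2.resize(x,(640,300) if 0 else (343,300)) for x in(a,b)]) if 0 else np.hstack([cv2.resize(x,(400,350),interpolation=2) for x in(a,b)]))
E
```

```text
t: 5.9
eef_pos: [0.4279, -0.3284, 0.344]
tool_rot: [0.001, 0.53, 0.848, -0.0]
contact_force: [-0.3, 0.4, -3.3]
gripper_width: 0.689
grasp_force: 54.4
t: 6.9
eef_pos: [0.5147, -0.1313, 0.3417]
tool_rot: [-0.001, 0.53, 0.848, -0.0]
contact_force: [0.6, -0.4, -2.5]
gripper_width: 0.689
grasp_force: 54.4
t: 7.9
eef_pos: [0.5145, -0.132, 0.3419]
tool_rot: [-0.0, 0.838, 0.546, -0.001]
contact_force: [-0.1, -0.1, -3.0]
gripper_width: 0.687
grasp_force: 54.5
[ 0.409  0.337 -0.333  1.943  0.14   0.886 -0.411]
top pot_mid {'at': [182.6, 212.1], 'score': 0.56}
side pot_mid {'at': [246.1, 249.7], 'score': 0.9}
side pot_mid {'at': [315.6, 185.8], 'score': 0.62}
side pot_label {'at': [300.6, 190.1], 'score': 0.84}
side pot_label {'at': [250.8, 260.0], 'score': 0.59}
side pot_lug {'at': [297.3, 203.7], 'score': 0.73}
side pot_lug {'at': [298.5, 220.9], 'score': 0.47}
side dock_opening {'at': [297.8, 220.5], 'score': 0.83}
```

View pics/c2.png

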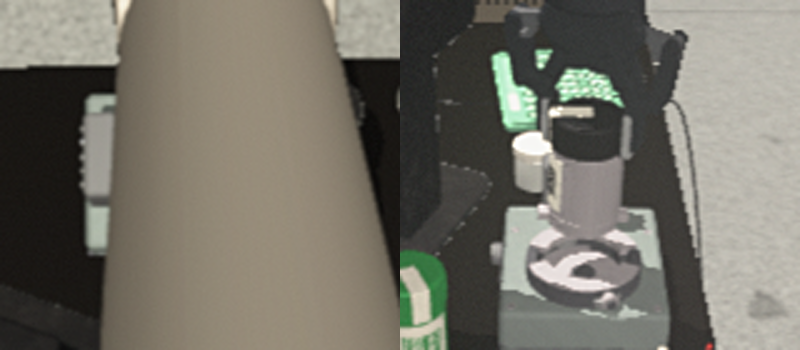

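Run:
```python
from h import *
for c in([.5145,-.132],[.5155,-.132]):
  for a in(170,175,180,185,190):
    r=[proj("side",np.r_[np.array(c)+s*.037*np.array([np.cos(np.radians(a)),np.sin(np.radians(a))]),.104+.0055]).round(1).tolist() for s in(1,-1)]
    print(c,a,r)
print("lid edges",[proj("side",[.5145+s*.0296,-.132,.204-.013]).round(1) for s in(-1,1)],"can",[proj("side",[.5145+s*.029,-.132,.16]).round(1) for s in(-1,1)])
print("openings",proj("side",[.5155-.036,-.132,.0685]),"rim outer",[proj("side",[.5155+s*.049,-.132,.0685]).round(1) for s in(-1,1)])
print("label",[proj("side",[.5145+.029*np.cos(np.radians(a)),-.132+.029*np.sin(np.radians(a)),.104+.043]).round(1) for a in(170,180,190)])
im=cv2.imread("pics/side2.png")
cv2.imwrite("pics/c3.png",cv2.resize(im[155:255,270:360],(720,600) if 0 else (540,600),interpolation=cv2.INTER_NEAREST))
```

```text
[0.5145, -0.132] 170 [[296.0, 203.0], [331.5, 206.7]]
[0.5145, -0.132] 175 [[295.8, 203.8], [331.6, 205.8]]
[0.5145, -0.132] 180 [[295.7, 204.7], [331.6, 205.0]]
[0.5145, -0.132] 185 [[295.8, 205.6], [331.4, 204.1]]
[0.5145, -0.132] 190 [[296.0, 206.4], [331.1, 203.2]]
[0.5155, -0.132] 170 [[296.5, 203.0], [332.0, 206.7]]
[0.5155, -0.132] 175 [[296.3, 203.8], [332.1, 205.8]]
[0.5155, -0.132] 180 [[296.2, 204.7], [332.1, 205.0]]
[0.5155, -0.132] 185 [[296.3, 205.6], [331.9, 204.1]]
[0.5155, -0.132] 190 [[296.5, 206.4], [331.6, 203.2]]
lid edges [array([299.9, 169.9]), array([330.2, 170.1])] can [array([299.9, 183.6]), array([329.1, 183.8])]
openings [296.47775516 220.79413381] rim outer [array([290.4, 220.7]), array([336.6, 221.1])]
label [array([300. , 187.9]), array([299.9, 189.2]), array([300.1, 190.5])]
```

View pics/c3.png

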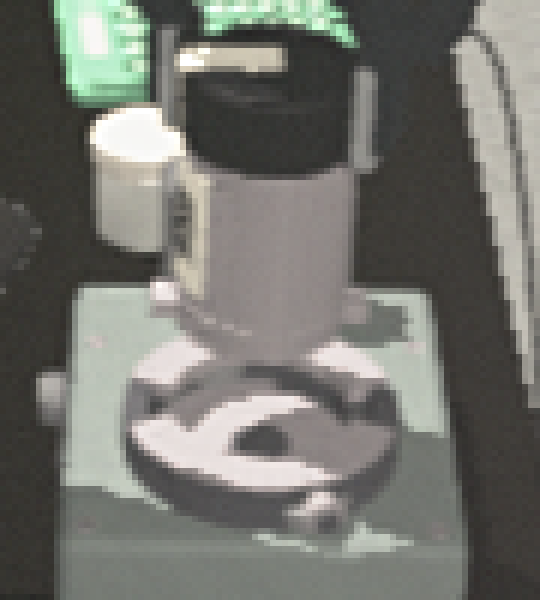

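```bash
python3 -m pendant '[[0.05,0,0.001,0.008,0],[0.05,0,0,0.008,0],[0.05,0,0,0.006,0],[0.05,0,0,0.004,0],[0.05,0,0,0.002,0],[0.05,0,0,0.002,0],[0.05,0,0,0.002,0],[0.05,0,0,0.002,0],[0.05,0,0,0.002,0],[0.05,0,0,0,0]]'; python3 -m pendant '[[0.05,0,0,0.002,0],[0.05,0,0,0.002,0],[0.05,0,0,0,0]]'
```

```text
t: 9.33
eef_pos: [0.5156, -0.1326, 0.3064]
tool_rot: [-0.0, 0.839, 0.545, -0.0]
contact_force: [-0.2, -0.1, -2.7]
gripper_width: 0.683
grasp_force: 54.5
t: 9.58
eef_pos: [0.5156, -0.1326, 0.3024]
tool_rot: [-0.0, 0.838, 0.545, -0.0]
contact_force: [-1.0, -0.6, -2.6]
gripper_width: 0.686
grasp_force: 54.5
```

```bash
python3 -m pendant '[[0.05,0,0,0.002,0],[0.05,0,0,0.002,0],[0.05,0,0,0.002,0],[0.05,0,0,0,0]]';python3 -m pendant '[[0.05,0,0,0.002,0],[0.05,0,0,0.002,0],[0.05,0,0,0.001,0],[0.05,0,0,0,0]]'
```

```text
t: 9.92
eef_pos: [0.5155, -0.1326, 0.2962]
tool_rot: [-0.0, 0.838, 0.545, -0.0]
contact_force: [-0.1, -0.5, -2.5]
gripper_width: 0.69
grasp_force: 54.5
t: 10.25
eef_pos: [0.5156, -0.1326, 0.2914]
tool_rot: [-0.0, 0.838, 0.545, -0.0]
contact_force: [0.6, -0.3, -2.9]
gripper_width: 0.684
grasp_force: 54.5
```

```bash
python3 -m pendant '[[0.05,0,0,0.001,0],[0.05,0,0,0.001,0],[0.05,0,0,0,0]]';python3 -m pendant '[[0.05,0,0,0.001,0],[0.05,0,0,0,0]]'
```

```text
t: 10.5
eef_pos: [0.5157, -0.1326, 0.2895]
tool_rot: [-0.0, 0.839, 0.545, -0.0]
contact_force: [0.3, -0.0, -2.3]
gripper_width: 0.687
grasp_force: 54.5
t: 10.67
eef_pos: [0.5158, -0.1325, 0.289]
tool_rot: [0.0, 0.838, 0.545, 0.0]
contact_force: [-0.9, 0.2, -1.1]
gripper_width: 0.691
grasp_force: 54.7
```

```bash
python3 -m pendant '[[0.05,0,0,0.001,0],[0.05,0,0,0,0],[0.05,0,0,0,0]]'; python3 -m pendant '[[0.05,0,0,0,5],[0.05,0,0,0,5],[0.05,0,0,0,5],[0.05,0,0,0,5],[0.05,0,0,0,5],[0.05,0,0,0,0]]'; python3 -c "
from station import bot;o=bot.get_obs();print(o['torque'],o['q'].round(2))"
```

```text
t: 10.92
eef_pos: [0.5159, -0.1324, 0.2888]
tool_rot: [0.0, 0.838, 0.545, 0.0]
contact_force: [-4.9, 1.0, 8.7]
gripper_width: 0.688
grasp_force: 55.5
t: 11.42
eef_pos: [0.5171, -0.1323, 0.2889]
tool_rot: [0.001, 0.937, 0.349, 0.002]
contact_force: [3.1, -0.2, 4.6]
gripper_width: 0.688
grasp_force: 54.9
[ 0.05595043 -0.60904896  0.05822703] [ 0.31  0.4  -0.22  1.99  0.12  0.76 -0.84]
```

```bash
python3 -m pendant '[[0.05,0,0,0,5],[0.05,0,0,0,5],[0.05,0,0,0,5],[0.05,0,0,0,5],[0.05,0,0,0,5],[0.05,0,0,0,5],[0.05,0,0,0,0]]' 80; python3 -m pendant '[[0.05,0,0,0,5],[0.05,0,0,0,5],[0.05,0,0,0,5],[0.05,0,0,0,5],[0.05,0,0,0,5],[0.05,0,0,0,5],[0.05,0,0,0,0]]'; python3 -c "
from station import bot;o=bot.get_obs();print(o['torque'],o['q'].round(2))"
```

```text
t: 12.0
eef_pos: [0.5173, -0.1333, 0.2891]
tool_rot: [0.001, 0.995, 0.096, 0.003]
contact_force: [4.2, -2.0, 5.0]
gripper_width: 0.679
grasp_force: 85.1
t: 12.58
eef_pos: [0.5168, -0.1331, 0.2891]
tool_rot: [0.0, 0.986, -0.165, 0.002]
contact_force: [1.6, -1.2, 7.2]
gripper_width: 0.677
grasp_force: 85.4
[-0.55142722 -0.36937397 -0.0648539 ] [ 0.12  0.39  0.02  2.   -0.01  0.75 -1.75]
```

```bash
python3 -m pendant '[[0.05,0,0,0,3],[0.05,0,0,0,2],[0.05,0,0,0,0]]'
python3 - <<'E'
from h import *
print(bot.get_obs()["torque"])
im,d=bot.read_camera("side");cv2.imwrite("pics/side4.png",cv2.resize(im[150:250,260:370],(660,600),interpolation=2))
for n in("pot_label","pot_lug","pot_mid"):print(bot.pinpoint(n,"side")[:2])
E
```

```text
t: 12.83
eef_pos: [0.5161, -0.1329, 0.289]
tool_rot: [0.0, 0.979, -0.206, 0.001]
contact_force: [-1.2, -0.4, 11.1]
gripper_width: 0.678
grasp_force: 85.7
[-0.55546543  0.40385208  0.13078516]
[{'at': [249.9, 259.2], 'score': 0.73}, {'at': [313.7, 204.1], 'score': 0.56}]
[{'at': [252.4, 273.6], 'score': 0.74}, {'at': [313.5, 203.3], 'score': 0.16}]
[{'at': [245.2, 247.7], 'score': 0.79}, {'at': [314.0, 208.2], 'score': 0.63}]
```

View pics/side4.png

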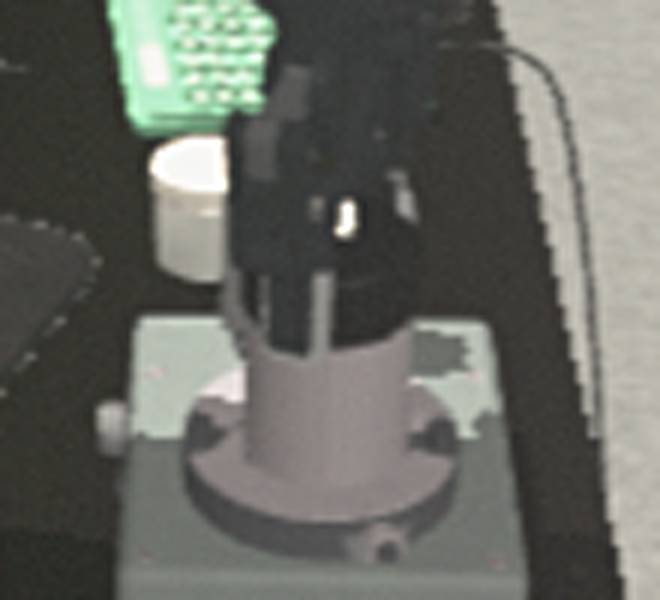

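```bash
for i in 1; do python3 -m pendant '[[0.05,0,0,0,2],[0.05,0,0,0,0]]'; python3 -c "
from station import bot;print(bot.get_obs()['torque'])"; python3 -m pendant '[[0.05,0,0,0,2],[0.05,0,0,0,0]]'; python3 -c "
from station import bot;print(bot.get_obs()['torque'])"; done
```

```text
t: 13.2
eef_pos: [0.5157, -0.1329, 0.2889]
tool_rot: [0.0, 0.975, -0.222, -0.0]
contact_force: [-2.3, -0.4, 12.9]
gripper_width: 0.68
grasp_force: 85.8
[-0.60511934  0.81386785  0.3608641 ]
t: 13.37
eef_pos: [0.5154, -0.1327, 0.2889]
tool_rot: [0.001, 0.971, -0.238, -0.0]
contact_force: [-4.2, -1.1, 14.4]
gripper_width: 0.682
grasp_force: 85.9
[-0.60051529  1.20644053  1.19966802]
```

```bash
python3 -m pendant '[[0.05,0,0,0,-2],[0.05,0,0,-0.0005,0],[0.05,0,0,0,0]]'; python3 -m pendant '[[0.0854,0,0,0,0],[0.0854,0,0,0,0],[0.0854,0,0,0,0],[0.0854,0,0,0,0],[0.0854,0,0,0,0],[0.0854,0,0,0,0],[0.0854,0,0,0,0]]'; python3 -m pendant '[[0.0854,0,0,-0.005,0],[0.0854,0,0,-0.01,0],[0.0854,0,0,-0.015,0],[0.0854,0,0,-0.02,0],[0.0854,0,0,-0.02,0],[0.0854,0,0,-0.02,0],[0.0854,0,0,-0.02,0],[0.0854,0,0,-0.01,0],[0.0854,0,0,-0.005,0],[0.0854,0,0,0,0]]'
```

```text
t: 13.62
eef_pos: [0.5153, -0.1329, 0.289]
tool_rot: [0.0, 0.975, -0.222, -0.0]
contact_force: [-2.1, -0.8, 10.9]
gripper_width: 0.681
grasp_force: 85.6
t: 14.2
eef_pos: [0.5157, -0.1325, 0.2881]
tool_rot: [0.0, 0.974, -0.224, -0.0]
contact_force: [0.6, -0.5, -0.4]
gripper_width: 1.001
grasp_force: 0.0
t: 15.03
eef_pos: [0.5159, -0.1326, 0.4144]
tool_rot: [-0.0, 0.974, -0.225, 0.001]
contact_force: [-0.4, -0.4, -0.7]
gripper_width: 0.999
grasp_force: 0.0
```

```bash
python3 -m pendant '[[0.0854,0.009,0.02,0,0],[0.0854,0.009,0.02,0,0],[0.0854,0.009,0.02,0,0],[0.0854,0.009,0.02,0,0],[0.0854,0.009,0.02,0,0],[0.0854,0.009,0.02,0,0],[0.0854,0.009,0.02,0,0],[0.0854,0.009,0.02,0,0],[0.0854,0.009,0.02,0,0],[0.0854,0.009,0.02,0,0],[0.0854,0.009,0.02,0,0],[0.0854,0,0,0,0]]'
python3 - <<'E'
from h import *
im,W=cloud("top");c=np.array([.5155,-.132])
q=lid(W,im,c,.15);print(q)
w=np.argwhere((im.min(-1)>150))[:,::-1];p0=proj("top",[*c,.15]);w=w[np.hypot(*(w-p0).T)<25]
s=np.array([at_z("top",p,.15)[:2] for p in w]);s=s[np.hypot(*(s-c).T)<.031]
v=np.linalg.svd(s-s.mean(0))[2];print(len(s),s.mean(0),"pca",np.degrees(np.arctan2(v[0,1],v[0,0])),cv2.minAreaRect((s*1000).astype(np.float32)))
i2,_=cloud("side")
cv2.imwrite("pics/f.png",np.hstack([cv2.resize(im[120:260,200:360],(400,350),interpolation=2),cv2.resize(i2[120:260,240:400],(400,350),interpolation=2)]))
E
```

```text
t: 16.03
eef_pos: [0.5065, -0.3783, 0.4115]
tool_rot: [0.001, 0.974, -0.227, -0.001]
contact_force: [-0.3, -0.1, -0.4]
gripper_width: 1.0
grasp_force: 0.0
(array([ 0.51398247, -0.12877159,  0.02928136]), 85, np.float64(77.98730058415799), 148)
132 [ 0.51598075 -0.11734719] pca -93.937243499163 ((510.79864501953125, -127.42737579345703), (56.67842102050781, 36.57591247558594), 48.184967041015625)
```

View pics/f.png

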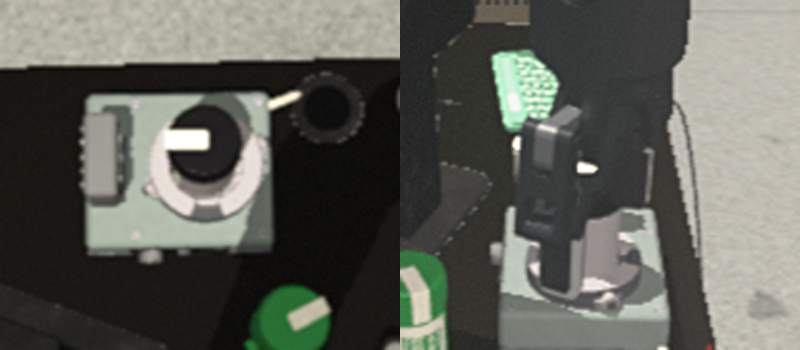

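The strip points at the reader and the pot is seated. I'll make one numeric check of the angle before handing in.

Run:
```python
from h import *
im,_=bot.read_camera("top");p0=proj("top",[.5155,-.125,.15])
n,l,st,ce=cv2.connectedComponentsWithStats(np.uint8(im.min(-1)>215))
for i in range(1,n):
    if np.hypot(*(ce[i]-p0))<15 and st[i,4]>40:
        s=np.array([at_z("top",p[::-1],.15)[:2] for p in np.argwhere(l==i)])
        v=np.linalg.svd(s-s.mean(0))[2];print(len(s),s.mean(0),np.degrees(np.arctan2(v[0,1],v[0,0])),cv2.minAreaRect((s*1000).astype(np.float32)))
```

```text
244 [ 0.49789848 -0.1073101 ] 168.14470860205824 ((494.06072998046875, -107.64912414550781), (36.59117889404297, 65.08866119384766), 73.99813842773438)
```

Run:
```python
from h import *
im,_=bot.read_camera("top")
w=np.argwhere(im.min(-1)>150)[:,::-1];p0=proj("top",[.5155,-.117,.15]);w=w[np.hypot(*(w-p0).T)<25]
s=np.array([at_z("top",p,.15)[:2] for p in w])
s=s[(abs(s[:,0]-.5155)<.014)&(s[:,1]>-.14)&(s[:,1]<-.102)]
v=np.linalg.svd(s-s.mean(0))[2];print(len(s),s.mean(0),np.degrees(np.arctan2(v[0,1],v[0,0])),cv2.minAreaRect((s*1000).astype(np.float32)))
```

```text
128 [ 0.51626301 -0.11700349] -96.80676038150855 ((518.8865356445312, -117.80179595947266), (31.577594757080078, 20.284975051879883), 88.40360260009766)
```

```bash
python3 -c "
from station import bot;print(bot.hand_in())"
```

```text
the job is handed in; nothing more can be done
None
```

The pot is seated in the dock socket, turned clockwise to its stop with the label toward the reader, and released. I handed the job in at about 16 s, but the hand-in returned no verdict. My last angle readings put the label roughly 1 to 7 degrees off the reader, against the 8 degree limit.

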